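# Pump up the airbrush tank until its pressure pin stands out

### The job

Pump up the airbrush air tank: push the black plunger knob down with the fingertips, let it spring back up, and keep on with full strokes until the pressure pin on the tank's lid stands fully out. Do not grip anything or touch the pin itself, leave the bottle, tape and brush where they lie, and finish with the plunger back up and the hand clear.

Things in the scene. Friction and masses are not known exactly. Their poses are not given: they have to be found in the camera images.
- air_tank: Hand-pumped air tank, fixed to the bench: a dark steel foot plate 110 (x) x 200 (y) x 10 mm, a grey upright tank 96 mm across and about 104 mm high over the bench, and 95 mm beside it a slim aluminium pump barrel 46 mm across at its collar and 110 mm high. Origin at the centre of the plate's underside, z up; the pump's axis is at y = -60 mm, the tank's and pin's axis at y = +35 mm, both at x = 0. It may stand at any yaw.
- plunger_top (a point): Centre of the top of the pump plunger's black mushroom knob (48 mm across, flat middle 40 mm across, 16 mm thick, on a 12 mm rod). 152 mm above the bench when up, 128 mm when fully down. Moves with the plunger; it is pressed straight down.
- plunger (a joint): Plunger travel in m: 0 = fully up (where its spring returns it), 0.024 = fully down, against a hard stop. Spring: about 5 N at the top, 11 N at the bottom, plus up to 2 N of pump load. It springs back by itself in well under half a second when the hand rises.
- pin_boss (a point): Centre of the top of the dark 20 mm boss on the tank's lid, 112 mm above the bench, through which the pin comes out. Fixed to the tank.
- pin_top (a point): Centre of the top of the brass pressure pin (12 mm across). 6 mm above pin_boss when fully in, 38 mm above it when fully out.
- pin (a joint): How far the pin has come out, in m: 0 = in, 0.032 = fully out. Starts anywhere from 0 to 0.013. Each full stroke of the plunger (down to at least 0.022, then back up to below 0.003) raises it by about 0.006 (the first by 0.001 to 0.009); it stays where it got to and does not drop back. Half strokes may not raise it. 3 to 5 strokes are needed; further strokes once it is fully out do nothing and do no harm.
- paint_bottle: Loose upright paint bottle, 38 mm across, 105 mm high, origin at the centre of its underside; bystander.
- tape_roll: Loose roll of tape lying flat, 90 mm across, 24 mm high, origin at the centre of its underside; bystander.
- brush: Loose paint brush lying on the bench, 170 mm long along its x; bystander.
There are look-alikes about, which are no part of the job. What is shaped like the air_tank but brown, orange or turquoise is not meant.

How it is judged:
On the way, in this order (a step that is already met when the one before it is completed fails the run):
1. the plunger is pressed down (value of joint plunger above 0.018 m).
2. the plunger is let back up (value of joint plunger below 0.005 m).
3. the pin is pumped fully out (value of joint pin above 0.029 m).
At the end, for the whole second after the job is handed in: The pin is out by at least 29 of its 32 mm, the plunger is back up within 3 mm, and the bystanders are at rest within 20 mm of where they were (value of joint pin above 0.029 m and value of joint plunger below 0.003 m and linear speed of each of paint_bottle, tape_roll, brush below 0.02 m/s and distance of each of paint_bottle, tape_roll, brush from where it was at the start of the episode below 0.02 m); the robot touches nothing.
It fails at once if the robot touches the pressure pin (it may only be raised by pumping) (contact force between any of the fingers, the arm and pin above 0.5 N).
It fails at once if the paint bottle is lifted, tipped or moved more than 20 mm (distance of paint_bottle from where it was at the start of the episode above 0.02 m or angle between paint_bottle's own z axis and vertical above 0.3 rad).
It fails at once if the tape roll is lifted or moved more than 20 mm (distance of tape_roll from where it was at the start of the episode above 0.02 m).
It fails at once if the brush is lifted or moved more than 20 mm (distance of brush from where it was at the start of the episode above 0.02 m).
It also fails if it takes over 45 s, if anything falls off the work surface, if the arm or the gripper's body presses on something with over 40 N, if the wrist force passes 120 N, or if a joint passes its speed limit or range.

### The arm

A 7-joint arm with a two-finger parallel gripper is mounted at the origin on the work surface. World frame = base frame: x ahead of the robot, y to its left, z up, the work surface at z = 0. Lengths are in m, angles in rad, forces in N, time in s.
With the tool pointing down it reaches from about 0.4 to 0.85 m from the base axis. Payload 4.5 kg.
Tool frame: the origin (TCP) lies at the very end of the fingers, on their centre line; the grasp point (between the pads) lies 19 mm behind it; y points along the fingers, x is the direction in which the jaws open and shut, and the axes are right-handed (so a half turn about y gives the same grasp; the last joint's range is limited). The gripper opens to 88 mm and grips with 3 to 60 N. Pads are 18 mm wide; open, the fingers measure 123 mm over their backs; the gripper's body (75 mm by 187 mm) begins 45 mm behind the grasp point.
Start: joints at [-1.261, 0.689, -0.195, 1.565, 0.157, 0.902, -0.215], TCP at [0.17, 0.601, 0.216] pointing down, gripper open.
Joint ranges: [-3.01, 3.01], [-0.46, 2.08], [-1.47, 1.51], [0.13, 2.56], [-1, 4.14], [0.04, 2.09], [-2.66, 2.66]. Speed limits (rad/s): [2.57, 2.57, 3.14, 3.14, 3.14, 3.14, 3.14].

### API

Orientations are given as a unit quaternion [x, y, z, w].
In Python, from plant import r gives the robot as it stands.
- The arm moves only by the shell command python3 -m inch 'ROWS' [OPENING] [FORCE]. ROWS is JSON, a list of rows, each a list of 6 numbers: the shift along the tool's x, y, z in mm, then the turn, a rotation vector about the tool's x, y, z in rad. In form: [[x, y, z, ax, ay, az], ...]. A call has 1 to 12 rows; each row shifts and turns the commanded pose from where the row before left it, along the tool's axes as they then stand; what a row does not reach is not made up. A row lasts 1/12 s, in which the tool goes at most 41.7 mm and 7.16 degrees, less where a joint would pass 70% of its speed; a pose out of reach is approached as far as the arm can. A call is refused whole if a number of a shift passes 41.7 or a number of a turn 0.125, either way. A call with a gripper value outside its range is refused whole. OPENING is the finger opening in mm, from 0 to 88.1, set as the call begins (- or left out, the last holds). The fingers move at their own pace and stop on an object; FORCE is the grip in N (left out, the last holds). Time passes only in rows, so rows that do not move let the fingers close. It gives the time, the measured TCP pose, the force and the opening at its end, in the units of the state.
- r.get_state(): the state, without advancing time (a new reading comes with each control period).
- r.snapshot(name): name is "side" or "top" or "wrist"; returns a dict with "img" (420x560x3 uint8, red, green, blue), "range_z" (420x560 float32, m along the optical axis (not along the pixel's ray), 0 where there is no reading), "mtx" (3x3 intrinsics, pixels), "camera_from_world" (4x4, takes a point from world to camera coordinates); the wrist camera has in their place "tool_from_camera" (4x4, takes a point from camera to tool coordinates, whose origin is the TCP and whose axes are the tool frame's). Camera axes: x right, y down, z forward; pixel columns grow to the right and rows downward; lengths in m; the calibration is good to about 2 mm. A picture is of the moment at which its call begins: read the wrist's pose just before it.
- r.finish_job(): hands the job in, once; it reports no verdict.
The state is a dict: "clock": time; "q": joint angles; "qd": joint speeds; "joint_torque": joint torques, N m; "tool_pos": TCP position; "eef_rot": TCP orientation; "contact_force": force on the tool from outside, world axes, zero at the start; "moment": the same for the moment, N m; "opening": opening from 0.0 (shut) to 1.0 (fully open).
Only numpy, scipy, OpenCV 4.12 (cv2) and the standard library are available. Lean on these libraries where they do the work, as an engineer would, in place of code of your own. Each camera call takes 0.05 s, during which the arm holds its last target.

## Working session

There is one attempt and no reset: what is moved stays moved. The work goes in short steps, Python scripts to look and compute and a shell command to move; the robot and the scene stay as the last step left them, time stands still between calls to the robot, and variables do not carry over. Pictures are saved under pics/ and viewed, and the job is handed in when it is done.

```bash
ls; mkdir -p pics
python3 - <<'E'
from plant import r
import cv2,pickle
s=r.get_state();print(s)
for n in("side","top"):
    d=r.snapshot(n);pickle.dump(d,open(f"{n}.pkl","wb"));cv2.imwrite(f"pics/{n}1.png",d["img"][:,:,::-1])
E
```

```text
pics
{'clock': 0.0, 'q': array([-1.2612105 ,  0.68996455, -0.19452803,  1.56634674,  0.15729692,
        0.90250769, -0.21512673]), 'qd': array([ 0.00235179, -0.00133883, -0.00086019,  0.00075029,  0.00155682,
       -0.00090239,  0.00068263]), 'joint_torque': array([-8.11261434e-04, -5.27554715e+01, -1.26714237e+00, -1.53429615e+01,
       -5.26577351e-02,  6.42101193e-03,  1.56721644e-04]), 'tool_pos': array([0.17004814, 0.60071717, 0.21542184]), 'eef_rot': array([ 0.56439318,  0.42605527, -0.42703362, -0.56354195]), 'contact_force': array([ 0.73426543,  0.14473587, -0.01595064]), 'moment': array([-0.00052539,  0.00709922, -0.039379  ]), 'opening': 1.0004522108664042}
```

View pics/side1.png

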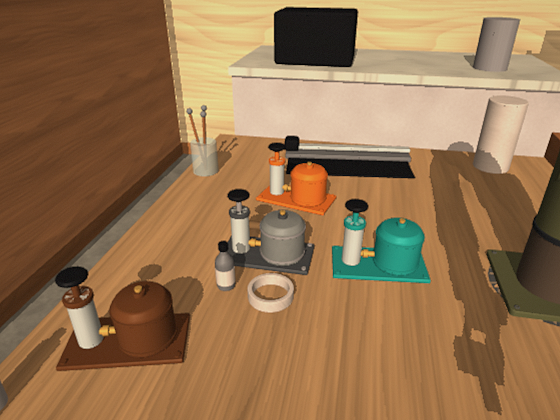

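View pics/top1.png

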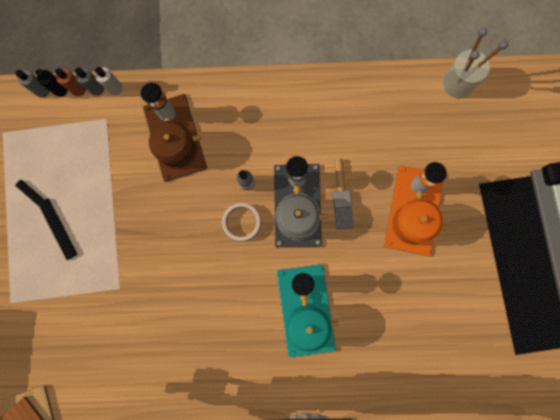

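Candidates (top-view knob pixels): brown (152,93), grey (297,167), orange (434,173) and turquoise (303,285). The grey one fits the description: dark plate, grey tank. Next I'll measure it and check a close crop.

```bash
cat > h.py <<'E'
import numpy as np,pickle
def ray(d,u,v):
    K=d["mtx"];T=np.linalg.inv(d["camera_from_world"])
    return T[:3,3],T[:3,:3]@np.linalg.solve(K,[u,v,1.])
def onz(d,u,v,z):
    o,k=ray(d,u,v);return o+k*(z-o[2])/k[2]
def cloud(d):
    K=d["mtx"];Z=d["range_z"];v,u=np.mgrid[:Z.shape[0],:Z.shape[1]]
    p=np.stack([(u-K[0,2])/K[0,0]*Z,(v-K[1,2])/K[1,1]*Z,Z],-1)
    T=np.linalg.inv(d["camera_from_world"]);return p@T[:3,:3].T+T[:3,3]
E
python3 - <<'E'
from h import *
import cv2
for n,(a,b,c,e) in {"top":(140,260,215,365),"side":(180,320,200,330)}.items():
    d=pickle.load(open(n+".pkl","rb"));print(n,np.linalg.inv(d["camera_from_world"])[:3,3])
    cv2.imwrite(f"pics/{n}crop.png",cv2.resize(d["img"][a:b,c:e,::-1],None,fx=4,fy=4))
    P=cloud(d)
    m=(d["img"].max(2)<45);m=cv2.morphologyEx(m.astype(np.uint8),cv2.MORPH_OPEN,np.ones((3,3)))
    k,l,st,ce=cv2.connectedComponentsWithStats(m)
    for i in range(1,k):
        if st[i,4]>60:
            q=P[l==i];print(st[i],ce[i].round(1),"med",np.median(q,0).round(3),"onz.152",onz(d,*ce[i],.152).round(3))
    if n=="top":
        for nm,(u,v),z in [("knob",(297,167),.152),("tank pin",(298,212),.12),("bottle",(246,177),.1),("tape",(241,221),.02),("turq knob",(303,285),.152),("plate c",(298,205),.01)]:
            print(nm,onz(d,u,v,z).round(3),P[v,u].round(3))
E
```

```text
top [0.40781874 0.0133452  1.1525907 ]
[76 68 10 10 71] [80.4 72.6] med [0.897 0.493 0.107] onz.152 [0.875 0.471 0.152]
[17 70 10 10 65] [21.5 74.7] med [0.897 0.63  0.107] onz.152 [0.876 0.602 0.152]
[ 35  70  32  26 466] [49.2 82.6] med [0.891 0.58  0.076] onz.152 [0.855 0.54  0.152]
[ 86  77  17  16 140] [94.1 85.5] med [0.887 0.482 0.053] onz.152 [0.844 0.44  0.152]
[142  84  19  18 288] [151.1  92.4] med [0.823 0.315 0.153] onz.152 [0.824 0.315 0.152]
[172 143  24  24 190] [186.4 156.7] med [0.699 0.256 0.056] onz.152 [0.677 0.238 0.152]
[286 157  22  19 324] [296.8 166.7] med [0.647 0.004 0.152] onz.152 [0.647 0.004 0.152]
[426 163  20  19 301] [435.3 172.3] med [ 0.625 -0.284  0.153] onz.152 [ 0.625 -0.284  0.152]
[543 163  17  22 316] [551.7 173.7] med [ 0.634 -0.573  0.058] onz.152 [ 0.613 -0.523  0.152]
[ 480  177   80  177 8954] [523.  263.8] med [ 0.433 -0.512  0.007] onz.152 [ 0.43  -0.446  0.152]
[ 18 182  58  76 857] [ 51.  220.2] med [0.57  0.588 0.013] onz.152 [0.551 0.523 0.152]
[293 274  21  21 352] [302.9 283.9] med [0.403 0.    0.153] onz.152 [0.403 0.    0.152]

[... 460 characters left out ...]
4.3] med [ 0.632 -0.567  0.059] onz.152 [ 0.602 -0.287  0.152]
[ 516  154   44  127 1033] [539.6 222.4] med [0.066 0.002 0.139] onz.152 [0.068 0.012 0.152]
[286 158  22  16 167] [294.3 163. ] med [ 0.618 -0.51   0.006] onz.152 [ 0.56  -0.168  0.152]
[ 311  159  103   19 1441] [365.2 167.9] med [ 0.384 -0.51   0.006] onz.152 [ 0.392 -0.174  0.152]
[228 190  21  12 199] [238.  195.1] med [0.647 0.016 0.151] onz.152 [0.647 0.018 0.152]
[346 200  22  13 213] [356.3 205.3] med [0.404 0.01  0.151] onz.152 [0.405 0.013 0.152]
[219 242   9  10  85] [223.  246.4] med [0.646 0.131 0.101] onz.152 [0.62  0.202 0.152]
[ 56 267  32  20 475] [ 71.3 276.1] med [0.822 0.322 0.151] onz.152 [0.821 0.323 0.152]
```

View pics/topcrop.png

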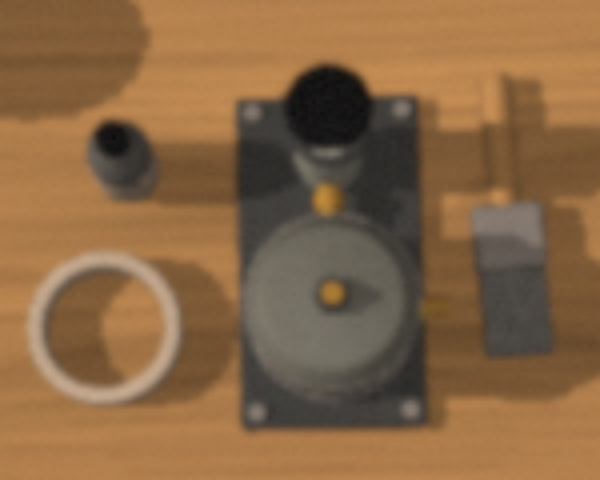

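View pics/sidecrop.png

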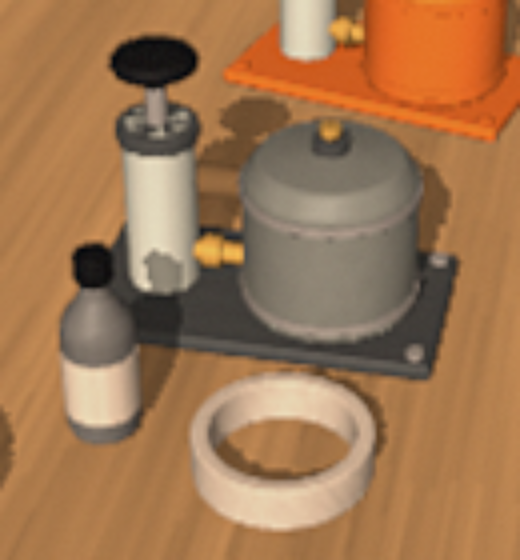

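```bash
cat >> h.py <<'E'
from scipy.spatial.transform import Rotation as R
def togo(s,tgt):
    M=R.from_quat(s["eef_rot"]).as_matrix()
    return M.T@(np.array(tgt)-s["tool_pos"])*1000
def show(tgt):
    from plant import r
    s=r.get_state();print(round(s["clock"],2),s["tool_pos"].round(4),"f",s["contact_force"].round(1),"op",round(s["opening"],2));print(R.from_quat(s["eef_rot"]).as_matrix().round(3));print("togo mm",togo(s,tgt).round(1),"q",s["q"].round(2))
    print("tilt fix rotvec", R.align_vectors([R.from_quat(s["eef_rot"]).inv().apply([0,0,-1])],[[0,1,0]])[0].as_rotvec().round(3))
E
python3 -c "
from h import *
show([.647,.004,.215])"
```

```text
0.1 [0.1701 0.6008 0.2155] f [-0.1  0.1 -0.3] op 1.0
[[ 0.272 -0.    -0.962]
 [ 0.962 -0.002  0.272]
 [-0.002 -1.    -0.   ]]
togo mm [-444.4    1.3 -621.4] q [-1.26  0.69 -0.19  1.57  0.16  0.9  -0.22]
tilt fix rotvec [ 0.     0.    -0.002]
```

```bash
python3 -m inch '[[-22,0,-31,0,0,0],[-22,0,-31,0,0,0],[-22,0,-31,0,0,0],[-22,0,-31,0,0,0],[-22,0,-31,0,0,0],[-22,0,-31,0,0,0],[-22,0,-31,0,0,0],[-22,0,-31,0,0,0],[-22,0,-31,0,0,0],[-22,0,-31,0,0,0]]' 0 20; python3 -c "
from h import *
show([.647,.004,.215])"
```

```text
clock: 0.93
tool_pos: [0.4093, 0.3035, 0.216]
eef_rot: [0.564, 0.426, -0.427, -0.564]
contact_force: [0.1, 0.5, 0.2]
opening: 0.27
0.93 [0.4093 0.3035 0.216 ] f [0.1 0.5 0.2] op 0.27
[[ 0.272 -0.    -0.962]
 [ 0.962 -0.     0.272]
 [-0.    -1.     0.   ]]
togo mm [-223.5    1.1 -310.3] q [-0.57  0.54 -0.24  1.91  0.19  0.71  0.37]
tilt fix rotvec [-0.  0. -0.]
```

```bash
python3 -m inch '[[-22,0,-31,0,0,0],[-22,0,-31,0,0,0],[-22,0,-31,0,0,0],[-22,0,-31,0,0,0],[-22,0,-31,0,0,0],[-22,0,-31,0,0,0],[-22,0,-31,0,0,0],[-22,0,-31,0,0,0],[-22,0,-31,0,0,0],[-22,0,-31,0,0,0],[0,0,0,0,0,0],[0,0,0,0,0,0]]'; python3 -c "
from h import *
show([.647,.004,.175])
from plant import r
import cv2
d=r.snapshot('side');pickle.dump(d,open('side2.pkl','wb'));cv2.imwrite('pics/side2.png',d['img'][:,:,::-1])
d=r.snapshot('wrist');pickle.dump(d,open('wrist2.pkl','wb'));cv2.imwrite('pics/wrist2.png',d['img'][:,:,::-1])"
```

```text
clock: 1.93
tool_pos: [0.6475, 0.0059, 0.2151]
eef_rot: [0.565, 0.425, -0.426, -0.565]
contact_force: [0.2, 0.7, -0.5]
opening: 0.006
1.93 [0.6475 0.0059 0.2151] f [ 0.2  0.7 -0.5] op 0.01
[[ 0.277 -0.001 -0.961]
 [ 0.961 -0.001  0.277]
 [-0.001 -1.     0.   ]]
togo mm [-1.9 40.1 -0.1] q [ 0.06  0.73 -0.27  1.49  0.22  0.96  1.02]
tilt fix rotvec [-0.     0.    -0.001]
```

View pics/side2.png

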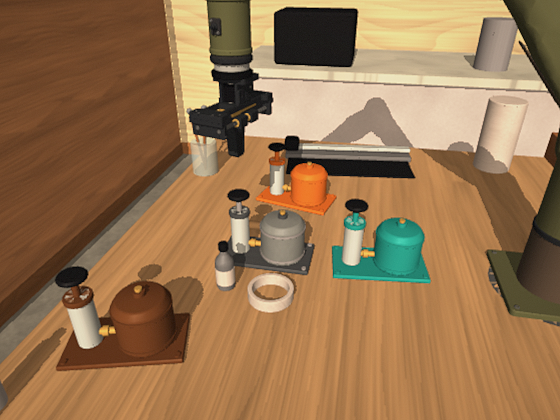

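View pics/wrist2.png

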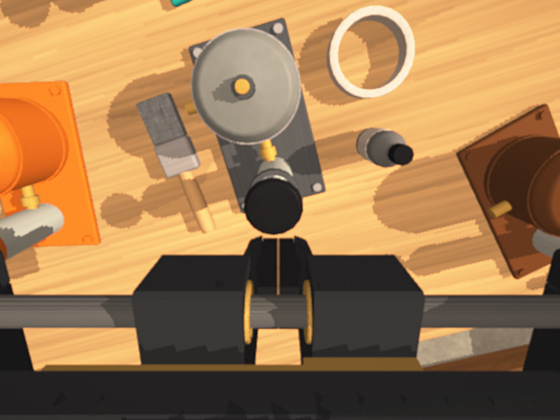

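The side view shows the shut fingers at (236,154), above the grey pump's knob (238,195). The wrist view shows the knob at (273,205) and the pin at (242,87). I'll cross-check the knob position from the wrist view.

Run:
```python
from h import *
from plant import r
d=pickle.load(open("wrist2.pkl","rb"));s=r.get_state()
W=np.eye(4);W[:3,:3]=R.from_quat(s["eef_rot"]).as_matrix();W[:3,3]=s["tool_pos"]
d["camera_from_world"]=np.linalg.inv(W@d["tool_from_camera"])
print(onz(d,273,205,.152),onz(d,242,87,.12))
P=cloud(d);m=(abs(P[...,2]-.152)<.004)&(np.linalg.norm(P[...,:2]-[.647,.004],axis=2)<.035)
q=P[m];print(m.sum(),q.min(0),q.max(0),(q.min(0)+q.max(0))/2)
```

```text
[0.64592129 0.00762838 0.152     ] [0.55482309 0.00777044 0.12      ]
2530 [ 0.62560835 -0.01607047  0.14801426] [0.67110091 0.02998432 0.15371883] [0.64835463 0.00695693 0.15086655]
```

```bash
python3 -m inch '[[0,30,0,0,0,0],[0,20,0,0,0,0],[0,8,0,0,0,0],[0,8,0,0,0,0],[0,8,0,0,0,0],[0,6,0,0,0,0],[0,4,0,0,0,0],[0,2,0,0,0,0],[0,0,0,0,0,0]]'
```

```text
clock: 2.78
tool_pos: [0.6471, 0.0093, 0.1303]
eef_rot: [0.564, 0.427, -0.426, -0.564]
contact_force: [0.0, -0.2, -0.0]
opening: 0.007
```

```bash
python3 -c "
from h import *
show([.647,.005,.128])
from plant import r
import cv2
d=r.snapshot('side');cv2.imwrite('pics/side3.png',cv2.resize(d['img'][100:310,160:440,::-1],None,fx=2.8,fy=2.8))
d=r.snapshot('wrist');cv2.imwrite('pics/wrist3.png',d['img'][:,:,::-1])
show([.647,.005,.128])"
```

```text
2.78 [0.6471 0.0093 0.1303] f [ 0.  -0.2 -0. ] op 0.01
[[ 0.272  0.    -0.962]
 [ 0.962  0.     0.272]
 [ 0.    -1.    -0.   ]]
togo mm [-4.2  2.3 -1. ] q [ 0.05  0.83 -0.25  1.57  0.26  0.78  0.99]
tilt fix rotvec [0. 0. 0.]
2.88 [0.6473 0.0092 0.1307] f [-0.2 -0.8  0.6] op 0.0
[[ 0.272  0.001 -0.962]
 [ 0.962  0.     0.272]
 [ 0.    -1.    -0.001]]
togo mm [-4.1  2.7 -0.9] q [ 0.05  0.83 -0.25  1.57  0.26  0.78  0.99]
tilt fix rotvec [0.001 0.    0.   ]
```

View pics/side3.png

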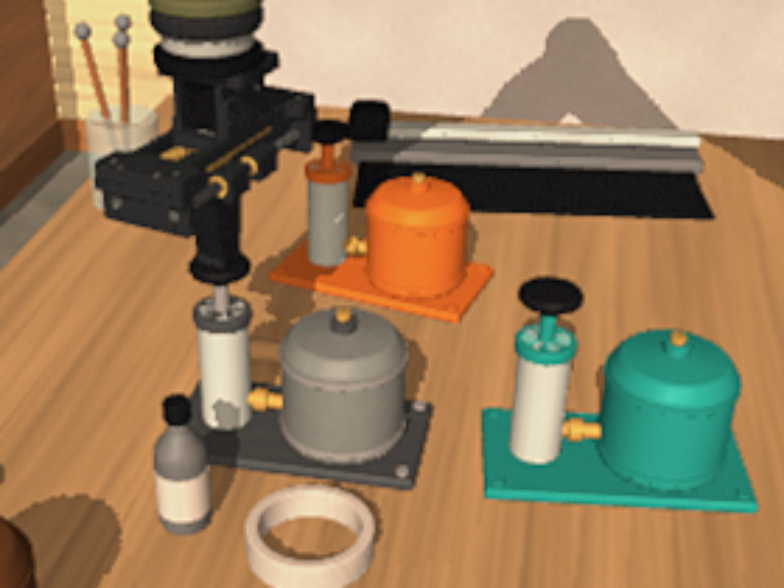

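View pics/wrist3.png

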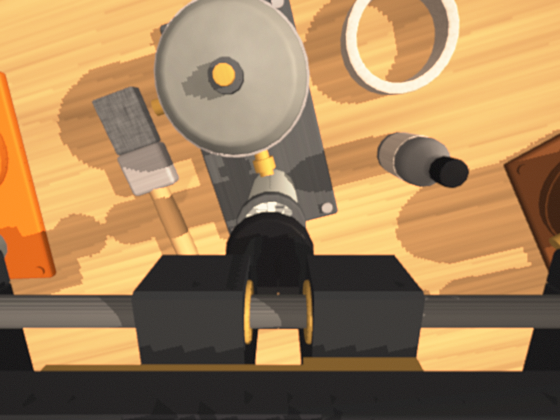

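```bash
python3 -c "
from h import *
from plant import r
import cv2
for n in ('side','top'):
  d=r.snapshot(n)
  for p in ([.647,.005,.152],[.647,.005,.128],r.get_state()['tool_pos']):
    c=d['camera_from_world']@np.r_[p,1];q=d['mtx']@c[:3];print(n,p,(q[:2]/q[2]).round(1))
  P=cloud(d)
  if n=='side':
    for v in range(170,215,3): print(v,P[v,238].round(3),d['img'][v,238], P[v,230].round(3))
  cv2.imwrite('pics/%s4.png'%n,cv2.resize(d['img'][130:260,170:340,::-1],None,fx=4,fy=4))
"
```

```text
side [0.647, 0.005, 0.152] [239.6 192.2]
side [0.647, 0.005, 0.128] [240.1 202.2]
side [0.6473294  0.00919946 0.13072817] [239.4 202. ]
170 [0.636 0.044 0.221] [92 69 39] [0.641 0.075 0.234]
173 [0.642 0.025 0.205] [24 24 23] [0.641 0.076 0.229]
176 [0.642 0.026 0.2  ] [24 24 23] [0.659 0.026 0.198]
179 [0.643 0.025 0.193] [23 23 21] [0.411 0.76  0.559]
182 [0.642 0.027 0.187] [19 21 18] [0.661 0.023 0.183]
185 [0.643 0.025 0.179] [25 25 24] [0.661 0.024 0.176]
188 [0.644 0.025 0.172] [28 25 27] [0.662 0.021 0.168]
191 [0.643 0.027 0.166] [26 27 25] [0.669 0.001 0.151]
194 [0.645 0.023 0.157] [41 40 40] [0.665 0.015 0.151]
197 [0.645 0.023 0.15 ] [25 23 22] [0.663 0.023 0.148]
200 [0.644 0.027 0.145] [26 25 20] [ 0.747 -0.222  0.002]
203 [0.65  0.01  0.128] [174 155 141] [ 0.743 -0.209  0.   ]
206 [0.651 0.008 0.12 ] [182 162 146] [ 0.738 -0.194 -0.   ]
209 [0.65  0.012 0.115] [183 164 148] [0.67  0.006 0.11 ]
212 [0.65  0.014 0.109] [84 79 71] [0.667 0.017 0.109]
top [0.647, 0.005, 0.152] [296.5 166.8]
top [0.647, 0.005, 0.128] [296.5 169.4]
top [0.64729178 0.00917853 0.1306976 ] [294.5 169.1]
```

View pics/side4.png

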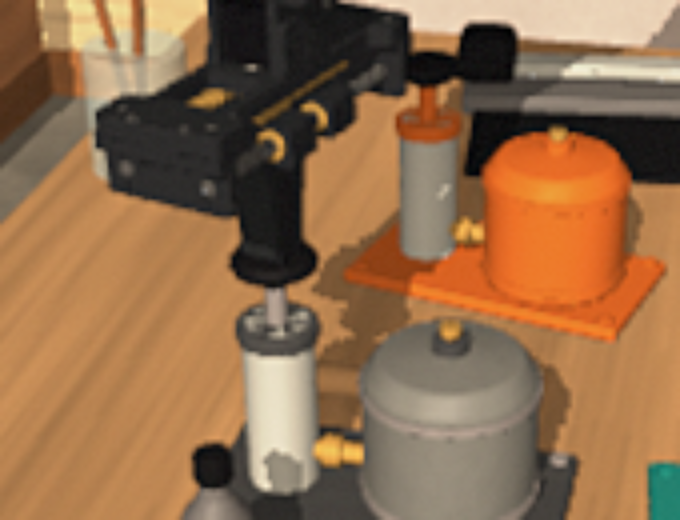

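View pics/top4.png

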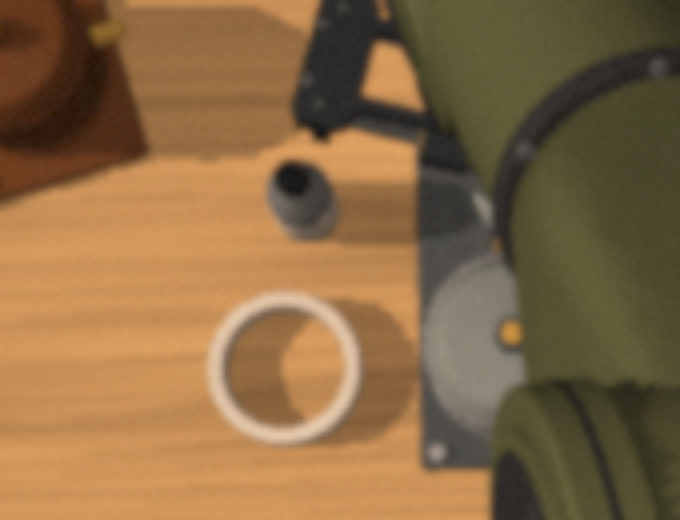

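```bash
python3 -c "
from h import *
d=pickle.load(open('side2.pkl','rb'));P=cloud(d)
for v in range(130,166,3): print(v,P[v,236].round(3),d['img'][v,236])
c=d['camera_from_world']@np.r_[.6475,.0059,.2151,1];q=d['mtx']@c[:3];print(q/q[2])
from plant import r
print(r.get_state()['contact_force'],r.get_state()['tool_pos'],r.get_state()['clock'])
"
python3 - <<'E'
import cv2
d=cv2.imread('pics/side2.png');cv2.imwrite('pics/side2c.png',cv2.resize(d[70:215,180:300],None,fx=4,fy=4))
E
```

```text
130 [0.642 0.024 0.294] [24 21 22]
133 [0.642 0.024 0.288] [23 23 22]
136 [0.643 0.021 0.281] [22 20 21]
139 [0.643 0.022 0.276] [22 22 21]
142 [0.644 0.022 0.269] [24 23 24]
145 [0.644 0.021 0.263] [28 26 25]
148 [0.644 0.024 0.258] [28 29 25]
151 [0.644 0.025 0.252] [28 26 26]
154 [0.645 0.024 0.245] [45 44 43]
157 [ 0.82  -0.528 -0.001] [166 116  71]
160 [ 0.812 -0.501 -0.   ] [181 129  80]
163 [ 0.806 -0.479 -0.001] [171 121  75]
[237.81619133 164.56530506   1.        ]
[0.42212261 0.10715845 0.56851946] [0.64729178 0.00917853 0.1306976 ] 2.9833
```

View pics/side2c.png

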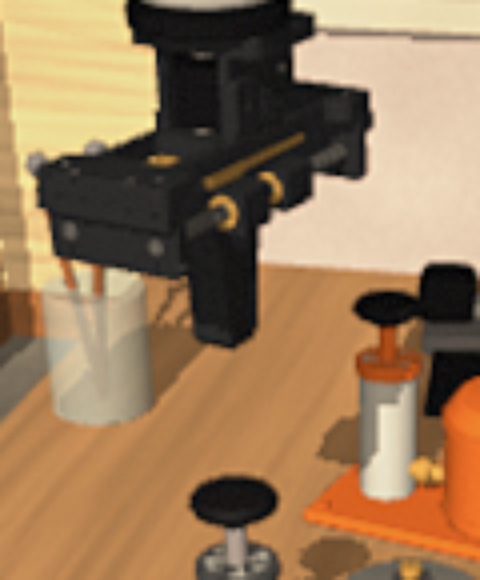

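The side depth shows the shut fingertips about 24 mm above the reported TCP: their lower edge was at 0.245 with the TCP at 0.215. So they are only just over the knob, which is still up at z≈0.151. I'll continue down in small steps, using the force reading.

```bash
python3 -m inch '[[-3,3,0,0,0,0],[0,3,0,0,0,0],[0,2,0,0,0,0],[0,0,0,0,0,0]]'; python3 -c "
from h import *
show([.647,.005,.128])"
```

```text
clock: 3.32
tool_pos: [0.6473, 0.0073, 0.1231]
eef_rot: [0.564, 0.428, -0.425, -0.564]
contact_force: [0.5, 1.5, 6.5]
opening: 0.006
3.32 [0.6473 0.0073 0.1231] f [0.5 1.5 6.5] op 0.01
[[ 0.272  0.003 -0.962]
 [ 0.962  0.002  0.272]
 [ 0.002 -1.    -0.002]]
togo mm [-2.3 -4.9 -0.3] q [ 0.05  0.83 -0.25  1.58  0.26  0.76  0.99]
tilt fix rotvec [0.002 0.    0.002]
```

Contact at 6.5 N, matching the spring. Continuing to full depth.

```bash
python3 -m inch '[[0,5,0,0,0,0],[0,4,0,0,0,0],[0,4,0,0,0,0],[0,3,0,0,0,0],[0,2,0,0,0,0],[0,0,0,0,0,0]]'; python3 -m inch '[[0,2,0,0,0,0],[0,0,0,0,0,0]]';python3 -c "
from h import *
from plant import r
import cv2
d=r.snapshot('side');P=cloud(d)
cv2.imwrite('pics/side5.png',cv2.resize(d['img'][130:260,170:340,::-1],None,fx=4,fy=4))
m=(d['img'].max(2)<60)&(np.linalg.norm(P[...,:2]-[.647,.005],axis=2)<.027)&(P[...,2]>.112)&(P[...,2]<.2)
for c in (228,230,232,246,247): print(c,P[:,c,2][m[:,c]].round(3)[-9:])
"
```

```text
clock: 3.82
tool_pos: [0.6474, 0.0074, 0.1059]
eef_rot: [0.564, 0.428, -0.425, -0.564]
contact_force: [-1.9, 0.5, 10.6]
opening: 0.008
clock: 3.98
tool_pos: [0.6475, 0.0074, 0.1056]
eef_rot: [0.564, 0.428, -0.425, -0.563]
contact_force: [-5.1, 1.1, 21.5]
opening: 0.008
228 [0.125]
230 [0.127 0.128 0.127 0.127 0.125 0.125 0.121]
232 [0.137 0.134 0.131 0.127 0.128 0.127 0.125 0.124 0.122]
246 [0.127 0.125 0.127 0.126 0.125 0.125 0.126 0.123 0.118]
247 [0.127 0.128 0.128 0.127 0.125 0.124 0.125 0.122]
```

View pics/side5.png

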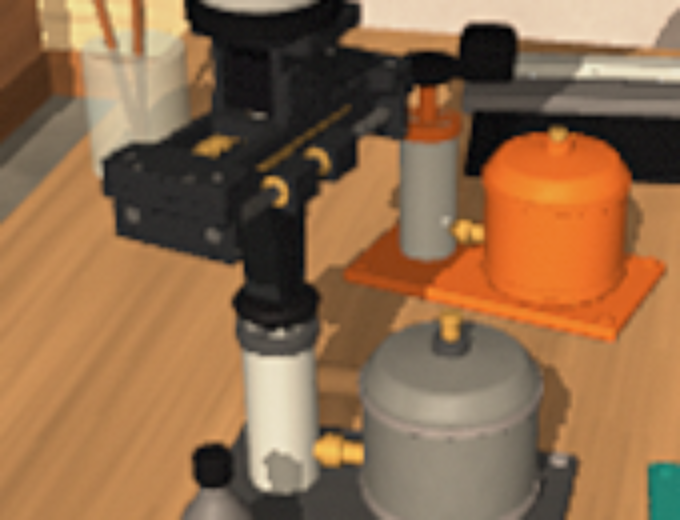

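The knob is on the hard stop: top at 0.127–0.128, with the force jumping to 21 N. The pin has already risen a little. Letting it up now, then full strokes.

```bash
python3 -m inch '[[0,-14,0,0,0,0],[0,-18,0,0,0,0],[0,0,0,0,0,0],[0,0,0,0,0,0],[0,0,0,0,0,0],[0,0,0,0,0,0]]'; python3 -m inch '[[0,8,0,0,0,0],[0,8,0,0,0,0],[0,8,0,0,0,0],[0,6,0,0,0,0],[0,2,0,0,0,0],[0,0,0,0,0,0]]'
```

```text
clock: 4.53
tool_pos: [0.645, 0.0058, 0.1329]
eef_rot: [-0.564, -0.426, 0.427, 0.564]
contact_force: [-1.0, -0.8, -0.2]
opening: 0.006
clock: 5.03
tool_pos: [0.6465, 0.006, 0.1055]
eef_rot: [0.565, 0.427, -0.426, -0.564]
contact_force: [-7.9, -0.8, 30.3]
opening: 0.009
```

```bash
for i in 1; do python3 -m inch '[[0,-14,0,0,0,0],[0,-19,0,0,0,0],[0,0,0,0,0,0],[0,0,0,0,0,0],[0,0,0,0,0,0],[0,0,0,0,0,0]]'; python3 -m inch '[[0,8,0,0,0,0],[0,8,0,0,0,0],[0,8,0,0,0,0],[0,6,0,0,0,0],[0,2,0,0,0,0],[0,0,0,0,0,0]]';done
python3 -m inch '[[0,-14,0,0,0,0],[0,-19,0,0,0,0],[0,0,0,0,0,0],[0,0,0,0,0,0],[0,0,0,0,0,0],[0,0,0,0,0,0]]'; python3 -c "
from h import *
from plant import r
import cv2
d=r.snapshot('side');P=cloud(d)
cv2.imwrite('pics/side6.png',cv2.resize(d['img'][130:260,170:340,::-1],None,fx=4,fy=4))
"
```

```text
clock: 5.53
tool_pos: [0.6449, 0.0062, 0.1334]
eef_rot: [-0.563, -0.426, 0.428, 0.565]
contact_force: [0.1, -0.4, -0.4]
opening: 0.007
clock: 6.03
tool_pos: [0.6464, 0.0063, 0.1056]
eef_rot: [0.564, 0.427, -0.426, -0.564]
contact_force: [-6.9, -1.3, 24.5]
opening: 0.003
clock: 6.53
tool_pos: [0.6449, 0.0062, 0.1344]
eef_rot: [-0.563, -0.426, 0.428, 0.565]
contact_force: [-0.1, 0.4, -0.5]
opening: 0.003
```

View pics/side6.png

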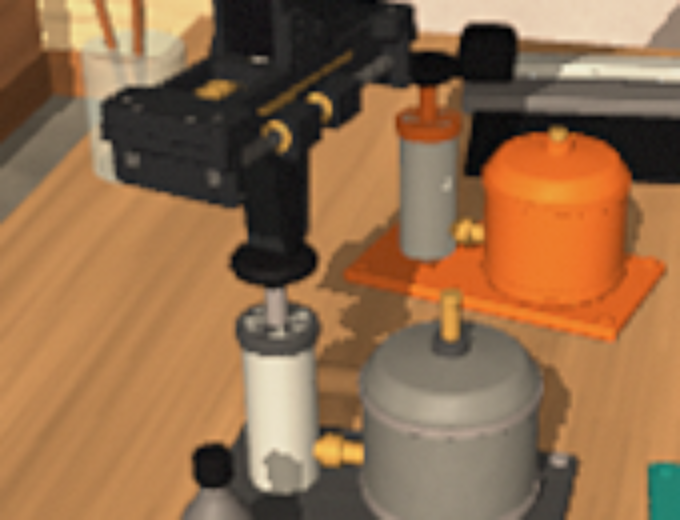

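The pin is rising: its top has reached (450,292) in the crop. Three more strokes.

```bash
python3 -m inch '[[0,9,0,0,0,0],[0,8,0,0,0,0],[0,8,0,0,0,0],[0,6,0,0,0,0],[0,2,0,0,0,0],[0,0,0,0,0,0]]'; python3 -m inch '[[0,-14,0,0,0,0],[0,-19,0,0,0,0],[0,0,0,0,0,0],[0,0,0,0,0,0],[0,0,0,0,0,0],[0,0,0,0,0,0]]'
python3 -m inch '[[0,9,0,0,0,0],[0,8,0,0,0,0],[0,8,0,0,0,0],[0,6,0,0,0,0],[0,2,0,0,0,0],[0,0,0,0,0,0]]'; python3 -m inch '[[0,-14,0,0,0,0],[0,-19,0,0,0,0],[0,0,0,0,0,0],[0,0,0,0,0,0],[0,0,0,0,0,0],[0,0,0,0,0,0]]'
python3 -m inch '[[0,9,0,0,0,0],[0,8,0,0,0,0],[0,8,0,0,0,0],[0,6,0,0,0,0],[0,2,0,0,0,0],[0,0,0,0,0,0]]'; python3 -m inch '[[0,-14,0,0,0,0],[0,-19,0,0,0,0],[0,-30,0,0,0,0],[0,-30,0,0,0,0],[0,0,0,0,0,0],[0,0,0,0,0,0],[0,0,0,0,0,0],[0,0,0,0,0,0]]'
python3 -c "
from h import *
from plant import r
import cv2
d=r.snapshot('side');P=cloud(d)
cv2.imwrite('pics/side7.png',cv2.resize(d['img'][130:310,170:340,::-1],None,fx=3.3,fy=3.3))
for v in range(194,220,2): print(v,P[v,282].round(3),d['img'][v,282])
m=(d['img'].max(2)<60)&(np.linalg.norm(P[...,:2]-[.647,.005],axis=2)<.027)&(P[...,2]>.112)&(P[...,2]<.2)
print('knob',np.percentile(P[m][:,2],[5,50,95]))
"
```

```text
clock: 7.08
tool_pos: [0.6468, 0.0064, 0.1056]
eef_rot: [0.565, 0.427, -0.426, -0.563]
contact_force: [-6.1, -0.2, 22.2]
opening: 0.005
clock: 7.58
tool_pos: [0.6449, 0.0062, 0.1344]
eef_rot: [-0.563, -0.426, 0.428, 0.565]
contact_force: [0.6, 0.3, -0.2]
opening: 0.005
clock: 8.08
tool_pos: [0.6466, 0.0063, 0.1056]
eef_rot: [0.564, 0.427, -0.426, -0.564]
contact_force: [-5.8, -0.6, 24.2]
opening: 0.003
clock: 8.58
tool_pos: [0.6448, 0.0062, 0.1343]
eef_rot: [-0.563, -0.426, 0.428, 0.565]
contact_force: [1.3, -1.0, 1.2]
opening: 0.004
clock: 9.08
tool_pos: [0.6466, 0.0063, 0.1056]
eef_rot: [0.565, 0.427, -0.426, -0.564]
contact_force: [-7.2, -0.6, 24.3]
opening: 0.007
clock: 9.75
tool_pos: [0.6448, 0.0061, 0.194]
eef_rot: [-0.563, -0.425, 0.428, 0.565]
contact_force: [0.2, 0.1, 0.3]
opening: 0.008
194 [ 0.61  -0.272  0.009] [204  95  41]
196 [ 0.608 -0.26   0.01 ] [198  95  32]
198 [0.555 0.011 0.151] [170 126  60]
200 [0.556 0.01  0.146] [233 171  79]
202 [0.555 0.011 0.142] [227 165  77]
204 [0.555 0.011 0.137] [229 167  78]
206 [0.555 0.011 0.132] [230 167  79]
208 [0.555 0.012 0.128] [230 166  77]
210 [0.555 0.011 0.123] [231 167  77]
212 [0.555 0.01  0.117] [235 171  78]
214 [0.556 0.009 0.112] [167 118  63]
216 [0.554 0.015 0.111] [80 76 72]
218 [0.555 0.014 0.105] [85 79 74]
knob [0.14460022 0.15070891 0.15243581]
```

View pics/side7.png

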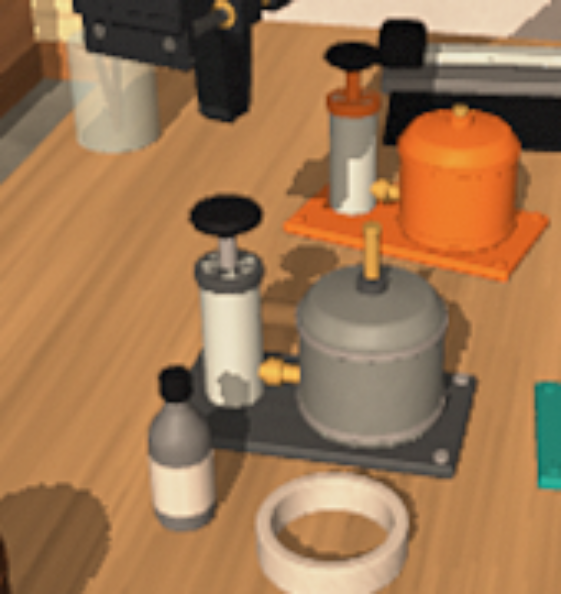

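```bash
python3 -c "
from plant import r
print(r.get_state()['contact_force'],r.finish_job())"
```

```text
the job is handed in; nothing more can be done
[-0.63035088 -0.02727471 -0.68457887] None
```

The grey air tank is pumped up and the job is handed in. With the gripper shut, I pushed the knob down six times, each time to the hard stop at 22–30 N, and let it spring fully back up after each push.

**Last checks (side camera and force reading):**
- **Pin:** its top is at about 0.150 m, which is fully out.
- **Plunger:** the knob top is at about 0.151 m, so it is back up.
- **Hand:** by the reported TCP it is at least 40 mm above the knob, with no contact force (under 1 N).
- **Bystanders:** the bottle and tape look unmoved in the side view. I did not recheck the brush in a picture, but the fingers only moved above and on the knob.

**One disagreement:** with the gripper shut, the fingertips were about 24 mm higher than the reported TCP, both in the depth image and from where they touched the knob. My first press therefore stopped just above the knob, so I set the stroke depth from the force and the images instead.

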